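# Clear the balance and load its check weight

## Task

The balance is due for its check. First lift the steel canister off the balance pan by its arch handle, keeping it upright, and stand it with its whole base on the round rubber mat. Then take the larger of the two steel weights, and nothing else, out of the grey tub and set it down gently, upright, in the middle of the balance pan; let go and leave everything else standing where it is.

Things in the scene. Friction and masses are not known exactly. Their poses are not given: they have to be found in the camera images.
- balance: white laboratory balance, 280 mm (its x) by 200 mm, fixed to the table; body top at 60 mm, a low display panel up to about 72 mm at its -x end, a round steel weighing pan near its +x end; origin under the centre of its body
- pan (a point): centre of the top of the balance's round steel pan (160 mm diameter, flat, 80 mm above the table)
- canister: closed steel canister, 90 mm diameter, lid top at 93 mm (lid 94 mm wide), with a rigid arch handle over the lid; about 0.45 kg (varies); starts on the pan; origin at the centre of its underside, z up, handle runs along its y
- canister_handle (a point): middle of the handle's straight top bar: a round bar 12 mm thick, straight for 64 mm along the canister's y, its axis 140 mm above the canister's underside (41 mm free below the bar)
- mat: round black rubber mat, 160 mm diameter, 4 mm thick, fixed to the table, to the left or the right of the balance; origin at the centre of its underside
- bin: open grey plastic tub, 250 mm (its x) by 180 mm, 50 mm high, walls and floor 5 mm thick, fixed to the table on the other side of the balance from the mat; origin at the centre of its underside. Four things stand in it, one in each quarter, about 116 mm apart along x and 84 mm along y
- weight: the larger steel check weight, 0.5 kg, 90 mm tall: a cylinder 42 mm diameter and 50 mm high, a short neck, and a knob on top; stands in the tub; origin at the centre of its underside, z up
- weight_knob (a point): middle of the larger weight's knob: 25 mm diameter, from 66 to 88 mm above its underside; this point at 78 mm
- small_weight: the smaller steel weight, same shape, 30 mm diameter, 60 mm tall, 0.2 kg; stands in the tub and stays there; origin at the centre of its underside
- vial_a: glass sample vial with a black screw cap, 34 mm diameter, 86 mm tall; origin at the centre of its underside, z up; stands in the tub and stays there
- vial_b: glass sample vial with a black screw cap, 34 mm diameter, 86 mm tall; origin at the centre of its underside, z up; stands in the tub and stays there
- vial_c: glass sample vial with a black screw cap, 34 mm diameter, 86 mm tall; origin at the centre of its underside, z up; stands on the table just beyond the mat
- dish: shallow white dish, 84 mm diameter, 18 mm high, on the table just on the robot's side of the mat; origin at the centre of its underside
Mind the look-alikes: they are no part of the job. What is shaped like the vial_a but orange is not meant.

How it is judged:
By the outcome, as a careful person would: the job done as asked, in the order asked, and still so for the second after the job is handed in, with the robot touching nothing.
It also fails if it takes over 59 s, if anything falls off the work surface, if the arm or the gripper's body presses on something with over 40 N, if the wrist force passes 120 N, or if a joint passes its speed limit or range.

## Robot

A 6-joint arm with a two-finger parallel gripper is mounted at the origin on the work surface. World frame = base frame: x ahead of the robot, y to its left, z up, the work surface at z = 0. Lengths are in m, angles in rad, forces in N, time in s.
With the tool pointing down it reaches from about 0.275 to 1 m from the base axis. Payload 8.4 kg.
Tool frame: the origin (TCP) lies on the centre line of the jaws, within the pads' length; the fingertips stand 14 mm ahead of it and the grasp point (between the pads) lies 5 mm behind it; z points along the fingers, y is the line along which they close (so a half turn about z gives the same grasp; the last joint's range is limited). The gripper opens to 85 mm and grips with 20 to 120 N. Pads are 22 mm wide; open, the fingers measure 114 mm over their backs; the gripper's body (76 mm by 85 mm) begins 54 mm behind the grasp point. The pads swing forward as they close: fully open they stand 13 mm farther back than shut.
Start: joints at [-0.002, 0.353, 1.633, -0, 1.155, -0.002], TCP at [0.625, -0, 0.245] pointing down, gripper open.
Joint ranges: [-2.63, 2.63], [-0.92, 2.1], [0.06, 2.66], [-1.3, 4.44], [0, 2.69], [-3.02, 3.02]. Speed limits (rad/s): [2.22, 2.22, 2.79, 3.14, 3.14, 3.14].

## Interface

Orientations are given as [roll, pitch, yaw] about the fixed x, y, z axes, in that order (R = Rz(yaw) Ry(pitch) Rx(roll)).
In Python, from rig import r, camera, get_calibration, ticket gives the robot as it stands. The module is installed in compiled form; this text tells all that it offers.
- The arm moves only by the shell command python3 -m jog 'ROWS' [FORCE]. ROWS is text: rows parted by semicolons, each of 7 numbers parted by spaces: the shift along the tool's x, y, z each as a share of 300 mm, from -1 to 1, then the turn, a rotation vector about the tool's x, y, z each as a share of 30 degrees, from -1 to 1, then the closure, from 0 (fully open) to 1 (shut). In form: tx ty tz rx ry rz hand; .... A call has 1 to 5 rows; each row is the pose to reach, as a shift and turn from the pose commanded when the call began, along the tool's axes at that moment; what a row does not reach only later rows make up. A row lasts 1/8 s, in which the tool goes at most 62.5 mm and 10.7 degrees, less where a joint would pass 70% of its speed; a pose out of reach is approached as far as the arm can. A call with a number of a shift or a turn outside -1 to 1 is refused whole. A call with a gripper value outside its range is refused whole. The fingers move at their own pace and stop on an object; FORCE is the grip in N (left out, the last holds). Time passes only in rows, so rows that repeat a pose let the fingers close. It gives the time, the measured TCP pose, the force, the opening and the grip force at its end, in the units of the state.
- r.sense(): the state, without advancing time (a new reading comes with each control period).
- camera(name): name is "scene" or "side" or "wrist"; returns (picture, depth): 420x560x3 uint8, red, green, blue; 420x560 float32, m along the optical axis (not along the pixel's ray), 0 where there is no reading.
- get_calibration(name): a dict with "intrinsics" (3x3 intrinsics, pixels), "extrinsics" (4x4, takes a point from world to camera coordinates). Camera axes: x right, y down, z forward; pixel columns grow to the right and rows downward; lengths in m; the calibration is good to about 2 mm. The wrist camera is an equidistant fisheye: a pixel r from the principal point sees the ray r / f radians off the axis. A picture is of the moment at which its call begins: read the wrist's pose just before it. get_calibration takes no time and is no camera call; for the wrist camera it gives the pose at the moment of the call.
- ticket.close_job(): hands the job in; it is judged then, once.
The state is a dict: "time_s": time; "q": joint angles; "dq": joint speeds; "effort": joint torques, N m; "ee_pos": TCP position; "ee_rot": TCP orientation; "wrist_force": force on the tool from outside, world axes, zero at the start; "moment": the same for the moment, N m; "opening": finger opening in m; "gripper_force": force on a finger pad.
Only numpy, scipy, OpenCV 4.12 (cv2) and the standard library are available. Lean on these libraries where they do the work, as an engineer would, in place of code of your own. Each camera call takes 0.05 s, during which the arm holds its last target. There are 200 camera calls.

## Working session

There is one attempt and no reset: what is moved stays moved. The work goes in short steps, Python scripts to look and compute and a shell command to move; the robot and the scene stay as the last step left them, time stands still between calls to the robot, and variables do not carry over. Pictures are saved under pics/ and viewed, at most 10 in all, crops included, and the job is handed in when it is done.

```bash
mkdir -p pics; cat > h.py <<'E'
import numpy as np, cv2
from rig import r, camera, get_calibration, ticket
def pts(name):
    K=get_calibration(name); pic,d=camera(name)
    k=np.array(K["intrinsics"]);E=np.array(K["extrinsics"])
    v,u=np.mgrid[0:d.shape[0],0:d.shape[1]]
    x=(u-k[0,2])/k[0,0];y=(v-k[1,2])/k[1,1]
    if name=="wrist":
        rr=np.hypot(x,y)+1e-9; s=np.tan(np.minimum(rr,1.5))/rr; x=x*s;y=y*s
    c=np.stack([x*d,y*d,d],-1)
    w=(c-E[:3,3])@E[:3,:3]
    w[d==0]=np.nan
    return pic,d,w
def save(n,pic): cv2.imwrite("pics/"+n,cv2.cvtColor(pic,cv2.COLOR_RGB2BGR))
E
python3 - <<'E'
from h import *
for n in ("scene","side"):
    p,d,w=pts(n); save(n+"0.png",p); np.savez(n+"0.npz",p=p,d=d,w=w)
    print(n,get_calibration(n))
print(r.sense())
E
```

```text
scene {'intrinsics': array([[403.26596309,   0.        , 280.57643836],
       [  0.        , 403.26596309, 211.2824298 ],
       [  0.        ,   0.        ,   1.        ]]), 'extrinsics': array([[ 0.16301119,  0.98661253,  0.00480249, -0.11014471],
       [ 0.53912462, -0.08499711, -0.83792609, -0.12671483],
       [-0.82630018,  0.13918047, -0.54576259,  1.35907609],
       [ 0.        ,  0.        ,  0.        ,  1.        ]])}
side {'intrinsics': array([[471.3148897 ,   0.        , 276.74401825],
       [  0.        , 471.3148897 , 209.8476936 ],
       [  0.        ,   0.        ,   1.        ]]), 'extrinsics': array([[-0.98700597, -0.1604176 , -0.00924191,  0.46122773],
       [-0.0722191 ,  0.49425414, -0.86631244,  0.17039506],
       [ 0.14353962, -0.85438811, -0.499417  ,  1.18062107],
       [ 0.        ,  0.        ,  0.        ,  1.        ]])}
{'time_s': 0.1, 'q': array([-2.39561397e-03,  3.53585682e-01,  1.63406312e+00, -9.25287780e-06,
        1.15519263e+00, -2.39586515e-03]), 'dq': array([ 0.00032779, -0.00077667, -0.0035033 ,  0.00018455, -0.0002119 ,
       -0.00017806]), 'effort': array([ 4.27485766e-04, -6.06356549e+01, -3.42817569e+01, -7.40920814e-05,
        3.91241178e-03, -4.99377973e-05]), 'ee_pos': array([6.24590121e-01, 9.42102105e-07, 2.44631060e-01]), 'ee_rot': array([-3.14034386e+00,  5.46860096e-06,  1.57080032e+00]), 'wrist_force': array([-0.27778907, -0.61338758,  1.2951915 ]), 'moment': array([-0.00032587,  0.02805992,  0.00293006]), 'gripper_force': 0.0, 'opening': 0.08535118321438753}
```

View pics/scene0.png

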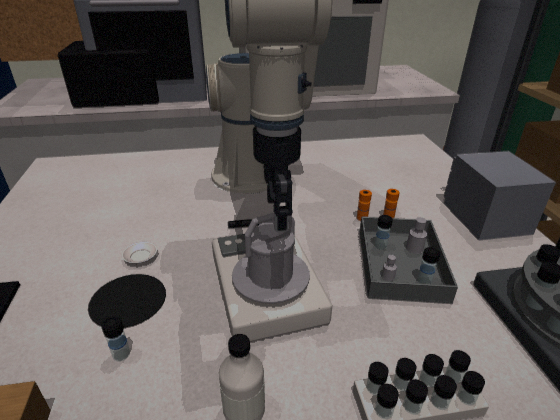

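View pics/side0.png

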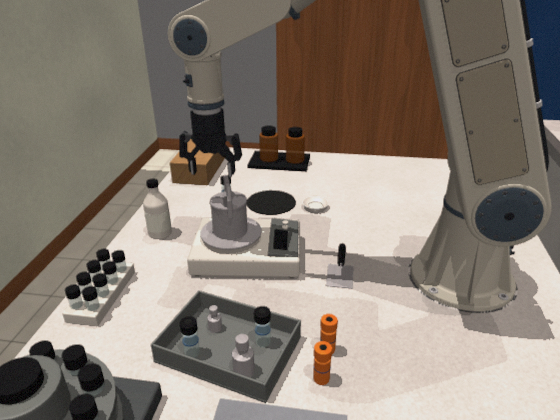

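The scene view shows the canister at (270,255) on the pan, the mat at (128,300), the dish at (140,255), vial_c at (116,338), and the tub at (405,258).
Candidates for the larger weight:
- the larger-looking steel weight at scene (418,235), side (243,355)
- the smaller steel weight at (390,265) / (214,320)
- vials at (384,228) and (429,262)
- orange vials at (364,204) and (392,202), outside the tub

By the description I choose (418,235).

```bash
python3 - <<'E'
from h import *
S={n:np.load(n+"0.npz") for n in ("scene","side")}
def circ(P):
    A=np.c_[2*P,np.ones(len(P))]; s=np.linalg.lstsq(A,(P**2).sum(1),rcond=None)[0]
    return s[:2],np.sqrt(s[2]+s[:2]@s[:2])
for n in S:
    p=S[n]['p'].astype(int);w=S[n]['w']; x,y,z=w[...,0],w[...,1],w[...,2]
    g=p.sum(-1)/3; sat=p.max(-1)-p.min(-1)
    print(n)
    tab=(abs(x-.6)<.3)&(abs(y)<.4)&(g>120); print(' table z',np.nanmedian(z[tab&(abs(z)<.02)]))
    # mat
    m=(g<50)&(abs(z)<.012)&(y<-.1)&(x>.3)&(x<.9)
    k,lab,st,ce=cv2.connectedComponentsWithStats(m.astype(np.uint8)); i=1+st[1:,4].argmax(); m=lab==i
    c=cv2.findContours(m.astype(np.uint8),0,1)[0][0][:,0]; P=w[c[:,1],c[:,0]]; P=P[~np.isnan(P[:,0])]
    print(' mat circ',circ(P[:,:2]),'minEnc',cv2.minEnclosingCircle(P[:,:2].astype(np.float32)),'z',np.nanmedian(z[m]),'px',ce[i])
    # pan
    m=(abs(z-.08)<.006)&(abs(y)<.2)&(x>.4)&(x<.9)
    m=cv2.morphologyEx(m.astype(np.uint8),cv2.MORPH_OPEN,np.ones((3,3)))>0
    k,lab,st,ce=cv2.connectedComponentsWithStats(m.astype(np.uint8)); i=1+st[1:,4].argmax(); m=lab==i
    P=w[m][:,:2].astype(np.float32); h=cv2.convexHull(P)[:,0]
    print(' pan enc',cv2.minEnclosingCircle(h),circ(h),'z',np.nanmedian(z[m]),'px',ce[i])
    # balance body top
    m=(abs(z-.06)<.005)&(abs(y)<.25)&(x>.3)&(x<.95)
    m=cv2.morphologyEx(m.astype(np.uint8),cv2.MORPH_OPEN,np.ones((3,3)))>0
    k,lab,st,ce=cv2.connectedComponentsWithStats(m.astype(np.uint8)); i=1+st[1:,4].argmax()
    print(' body',cv2.minAreaRect(w[lab==i][:,:2].astype(np.float32)))
    # canister lid & handle
    m=(abs(z-.173)<.005)&(abs(y)<.15)&(x>.45)&(x<.9)
    P=w[m][:,:2].astype(np.float32); print(' lid',len(P),cv2.minEnclosingCircle(P),np.median(P,0))
    m=(z>.20)&(z<.232)&(abs(y)<.08)&(x>.5)&(x<.85)
    P=w[m]; print(' handle n',len(P))
    # bin rim and things
    m=(abs(z-.05)<.004)&(y>.12)&(y<.5)&(x>.35)&(x<.9)
    m=cv2.morphologyEx(m.astype(np.uint8),cv2.MORPH_CLOSE,np.ones((3,3)))
    k,lab,st,ce=cv2.connectedComponentsWithStats(m.astype(np.uint8)); i=1+st[1:,4].argmax()
    q=w[lab==i]; q=q[~np.isnan(q[:,0])]; print(' bin',cv2.minAreaRect(q[:,:2].astype(np.float32)))
    m=(z>.056)&(z<.11)&(y>.12)&(y<.45)&(x>.3)&(x<.75)
    k,lab,st,ce=cv2.connectedComponentsWithStats(m.astype(np.uint8))
    for i in range(1,k):
        if st[i,4]>15: q=w[lab==i]; print('  obj',ce[i].round(),q.mean(0).round(3),'maxz',np.percentile(q[:,2],95).round(3),'ext',np.ptp(q,0).round(3),p[lab==i].mean(0).round())
E
```

```text
scene
 table z -0.0017055445352844552
 mat circ (array([ 0.53612648, -0.31048643]), np.float64(0.07581796664311585)) minEnc ((0.5385442972183228, -0.3117735981941223), 0.08015275746583939) z 0.0019363515731814385 px [127.58697135 299.54058663]
 pan enc ((0.5913598537445068, -0.007164510432630777), 0.08023642748594284) (array([ 0.59165846, -0.00754534]), np.float64(0.07911620830475237)) z 0.07821902267288386 px [270.62730228 283.10184182]
 body ((0.5514211654663086, -0.012497946619987488), (0.2769330143928528, 0.19645187258720398), 6.844396114349365)
 lid 1250 ((0.6942293643951416, -0.04434695839881897), 0.15540577471256256) [ 0.6087618  -0.01610067]
 handle n 233
 bin ((0.7487258315086365, 0.48025766015052795), (0.15532000362873077, 0.0426362082362175), 0.7053916454315186)
  obj [392. 195.] [0.33  0.364 0.075] maxz 0.085 ext [0.033 0.033 0.03 ] [116.  56.  10.]
  obj [365. 196.] [0.323 0.289 0.075] maxz 0.085 ext [0.035 0.033 0.031] [117.  57.  11.]
  obj [384. 224.] [0.458 0.29  0.078] maxz 0.09 ext [0.033 0.032 0.036] [27. 28. 30.]
  obj [419. 226.] [0.479 0.371 0.077] maxz 0.093 e
[... 825 characters left out ...]
367844700813293) [ 0.597496   -0.00423292]
 handle n 129
 bin ((0.511595606803894, 0.2963255047798157), (0.22982586920261383, 0.25183025002479553), 75.89698028564453)
  obj [213. 309.] [0.56  0.271 0.063] maxz 0.066 ext [0.016 0.018 0.012] [151. 142. 140.]
  obj [262. 317.] [0.448 0.3   0.082] maxz 0.094 ext [0.033 0.034 0.039] [45. 46. 47.]
  obj [328. 324.] [0.316 0.297 0.079] maxz 0.089 ext [0.032 0.035 0.034] [172.  91.  40.]
  obj [188. 328.] [0.585 0.351 0.082] maxz 0.094 ext [0.033 0.035 0.04 ] [40. 42. 43.]
  obj [242. 348.] [0.471 0.379 0.074] maxz 0.096 ext [0.04  0.037 0.042] [143. 135. 133.]
  obj [322. 353.] [0.321 0.373 0.079] maxz 0.089 ext [0.034 0.034 0.034] [169.  88.  36.]
```

```bash
python3 - <<'E'
from h import *
a=cv2.imread('pics/scene0.png')[160:310,210:460]; b=cv2.imread('pics/side0.png')[150:400,140:340]
a=cv2.resize(a,None,fx=1.8,fy=1.8,interpolation=cv2.INTER_CUBIC); b=cv2.resize(b,(344,430),interpolation=cv2.INTER_CUBIC)
o=np.zeros((430,800,3),np.uint8);o[:270,:450]=a;o[:430,454:798]=b
cv2.imwrite('pics/crop1.png',o)
E
```

```text
(no output)
```

View pics/crop1.png

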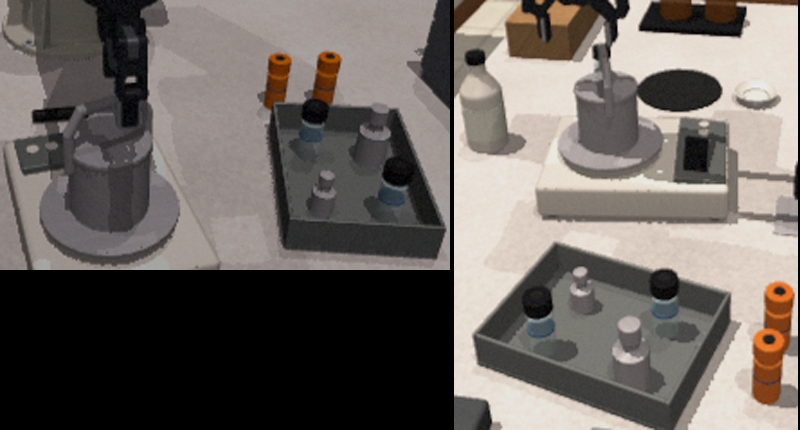

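The crop confirms the larger weight at scene (418,235): it is clearly taller and wider than the one at (390,265). Next I'll measure the handle.

```bash
python3 - <<'E'
from h import *
p,d,w=pts("wrist"); save("wrist0.png",p); np.savez("wrist0.npz",p=p,d=d,w=w)
S={n:np.load(n+"0.npz") for n in ("scene","side","wrist")}
for n in S:
    p=S[n]['p'].astype(int);w=S[n]['w']; x,y,z=w[...,0],w[...,1],w[...,2];g=p.sum(-1)/3
    print(n)
    for lo,hi in ((.178,.19),(.19,.2),(.2,.21),(.21,.218),(.218,.23)):
        m=(z>lo)&(z<hi)&(np.hypot(x-.6,y)<.075)&(g>60)
        P=w[m]
        if len(P)>4: print(lo,len(P),np.median(P,0).round(3),'x',np.percentile(P[:,0],[5,95]).round(3),'y',np.percentile(P[:,1],[5,95]).round(3))
    m=(z>.166)&(z<.178)&(np.hypot(x-.6,y)<.075); h=w[m][:,:2].astype(np.float32)
    if len(h)>5:print('lid',len(h),cv2.minEnclosingCircle(h))
E
```

```text
scene
0.178 46 [ 0.612 -0.048  0.183] x [0.576 0.615] y [-0.056  0.042]
0.19 45 [ 0.611 -0.051  0.195] x [0.579 0.614] y [-0.056  0.041]
0.2 39 [ 0.61  -0.047  0.205] x [0.58  0.613] y [-0.052  0.037]
0.21 28 [ 0.609 -0.043  0.214] x [0.603 0.611] y [-0.048 -0.025]
0.218 106 [ 0.601 -0.024  0.223] x [0.592 0.608] y [-0.042 -0.004]
lid 1083 ((0.5930652022361755, -0.007487678900361061), 0.05334513634443283)
side
0.178 28 [0.578 0.039 0.183] x [0.571 0.612] y [-0.049  0.043]
0.19 26 [0.575 0.039 0.195] x [0.571 0.61 ] y [-0.047  0.044]
0.2 23 [0.575 0.034 0.204] x [0.572 0.581] y [0.032 0.04 ]
0.21 20 [0.579 0.031 0.214] x [0.574 0.583] y [0.027 0.036]
0.218 79 [0.589 0.004 0.226] x [0.576 0.604] y [-0.035  0.029]
lid 523 ((0.5899671316146851, -0.00475314911454916), 0.05165591463446617)
wrist
0.178 184 [ 0.603 -0.047  0.184] x [0.576 0.614] y [-0.051  0.041]
0.19 181 [0.58  0.039 0.196] x [0.573 0.614] y [-0.052  0.041]
0.2 317 [0.579 0.035 0.205] x [0.573 0.612] y [-0.049  0.039]
0.21 286 [0.581 0.03  0.214] x [0.575 0.61 ] y [-0.044  0.033]
0.218 2709 [ 0.591 -0.002  0.225] x [0.579 0.605] y [-0.037  0.026]
lid 10653 ((0.5938020944595337, -0.00608985498547554), 0.05140438303351402)
```

View pics/wrist0.png

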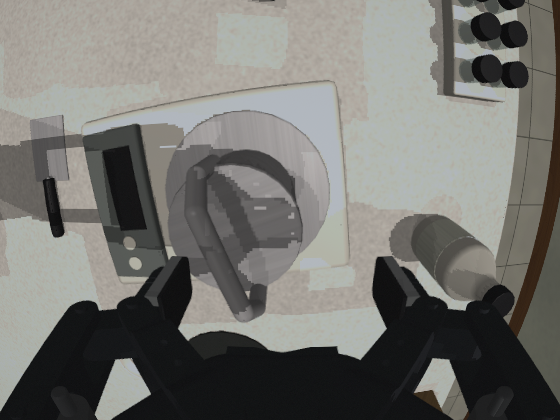

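The wrist view shows the bar from (203,172) to (243,315), clear of both jaws. I'll fit the bar and the neighbours and work out the shifts.

```bash
python3 - <<'E'
from h import *
from scipy.spatial.transform import Rotation as Ro
S={n:np.load(n+"0.npz") for n in ("scene","side","wrist")}
for n in S:
    p=S[n]['p'].astype(int);w=S[n]['w']; x,y,z=w[...,0],w[...,1],w[...,2];g=p.sum(-1)/3
    m=(z>.2185)&(z<.232)&(np.hypot(x-.592,y+.005)<.05)&(g>60)
    P=w[m][:,:2].astype(np.float32); vx,vy,x0,y0=cv2.fitLine(P,cv2.DIST_HUBER,0,.01,.01).ravel()
    t=(P-[x0,y0])@[vx,vy]; a,b=np.percentile(t,[1,99]); s=np.sign(vy)
    print(n,'ang of bar from +y (ccw deg)',np.degrees(np.arctan2(-vx*s,vy*s)).round(1),'mid',(np.array([x0,y0])+(a+b)/2*np.array([vx,vy])).round(4),'len',b-a,'top',np.percentile(w[m][:,2],97))
    for nm,mm in (('vial_c',(z>.05)&(z<.1)&(y<-.2)&(x>.55)&(x<.8)),('dish',(z>.012)&(z<.025)&(y<-.2)&(y>-.42)&(x>.35)&(x<.5))):
        q=w[mm]
        if len(q)>10: print(nm,len(q),((np.percentile(q,1,axis=0)+np.percentile(q,99,axis=0))/2).round(3),np.ptp(q,0).round(3))
s=r.sense(); print(s['ee_pos'],Ro.from_euler('xyz',s['ee_rot']).as_matrix().round(3))
E
```

```text
scene ang of bar from +y (ccw deg) 20.5 mid [ 0.6004 -0.0219] len 0.043720993883907794 top 0.22475082746342634
vial_c 1061 [ 0.734 -0.366  0.068] [0.133 0.162 0.037]
dish 177 [ 0.394 -0.303  0.015] [0.085 0.081 0.007]
side ang of bar from +y (ccw deg) 20.9 mid [ 0.5917 -0.0054] len 0.07454032436013223 top 0.22896585494589033
vial_c 751 [ 0.676 -0.714  0.075] [0.25  0.862 0.05 ]
dish 181 [ 0.395 -0.304  0.017] [0.081 0.089 0.011]
wrist ang of bar from +y (ccw deg) 20.3 mid [ 0.5931 -0.0062] len 0.07315177517011763 top 0.22678015898870477
dish 155 [ 0.37  -0.323  0.016] [0.035 0.039 0.008]
[6.24641313e-01 1.56235592e-05 2.44716962e-01] [[-0.     1.    -0.001]
 [ 1.     0.    -0.   ]
 [-0.    -0.001 -1.   ]]
```

```bash
python3 -m jog '-0.018 -0.108 -0.05 0 0 -0.35 0; -0.018 -0.108 -0.05 0 0 -0.683 0; -0.018 -0.108 -0.02 0 0 -0.683 0; -0.018 -0.108 0.05 0 0 -0.683 0; -0.018 -0.108 0.099 0 0 -0.683 0' 60; python3 -m jog '0 0 0 0 0 0 0; 0 0 0 0 0 0 0.5; 0 0 0 0 0 0 1; 0 0 0 0 0 0 1; 0 0 0 0 0 0 1'; python3 -m jog '0 0 0 0 0 0 1; 0 0 0 0 0 0 1; 0 0 0 0 0 0 1;0 0 0 0 0 0 1'
```

```text
time_s: 0.78
ee_pos: [0.5921, -0.0054, 0.2138]
ee_rot: [-3.14, -0.001, 1.925]
wrist_force: [-0.3, -0.5, 0.1]
opening: 0.0854
gripper_force: 0.0
time_s: 1.4
ee_pos: [0.5927, -0.0054, 0.2159]
ee_rot: [3.141, 0.0, 1.928]
wrist_force: [-2.4, -1.0, 1.5]
opening: 0.0124
gripper_force: 0.9
time_s: 1.9
ee_pos: [0.5926, -0.0055, 0.216]
ee_rot: [3.142, 0.0, 1.928]
wrist_force: [-2.3, -1.5, 5.1]
opening: 0.0104
gripper_force: 58.5
```

```bash
python3 -m jog '0 0 -0.02 0 0 0 1; 0 0 -0.07 0 0 0 1; 0 0 -0.13 0 0 0 1; 0 0 -0.17 0 0 0 1; 0 0 -0.18 0 0 0 1'; python3 -m jog '-0.06 -0.036 0 0 0 0 1; -0.16 -0.095 0 0 0 0 1; -0.27 -0.16 0 0 0 0 1; -0.38 -0.226 0 0 0 0 1; -0.48 -0.285 0 0 0 0 1'; python3 -m jog '-0.1 -0.06 0 0 0 0 1; -0.21 -0.125 0 0 0 0 1; -0.31 -0.185 0 0 0 0 1; -0.38 -0.226 0 0 0 0 1; -0.405 -0.241 0 0 0 0 1'; python3 -m jog '0 0 0 0 0 0 1; 0 0 0 0 0 0 1;0 0 0 0 0 0 1'
python3 - <<'E'
from h import *
p,d,w=pts("scene"); save("scene1.png",p)
x,y,z=w[...,0],w[...,1],w[...,2]
print(r.sense()['ee_pos'],r.sense()['wrist_force'])
E
```

```text
time_s: 2.52
ee_pos: [0.5932, -0.0054, 0.2711]
ee_rot: [3.14, 0.001, 1.928]
wrist_force: [-0.7, 0.1, -4.8]
opening: 0.01
gripper_force: 58.6
time_s: 3.15
ee_pos: [0.5618, -0.1723, 0.269]
ee_rot: [-3.14, -0.0, 1.928]
wrist_force: [0.6, -0.1, -4.9]
opening: 0.0098
gripper_force: 58.5
time_s: 3.78
ee_pos: [0.5366, -0.3111, 0.2689]
ee_rot: [-3.141, -0.001, 1.927]
wrist_force: [-0.2, 1.0, -4.6]
opening: 0.0102
gripper_force: 58.5
time_s: 4.15
ee_pos: [0.5379, -0.3085, 0.2696]
ee_rot: [3.142, -0.0, 1.929]
wrist_force: [0.0, 0.1, -5.2]
opening: 0.0099
gripper_force: 58.5
[ 0.5379496  -0.30853543  0.26963861] [ 0.36739971  0.46985746 -3.66780203]
```

View pics/scene1.png

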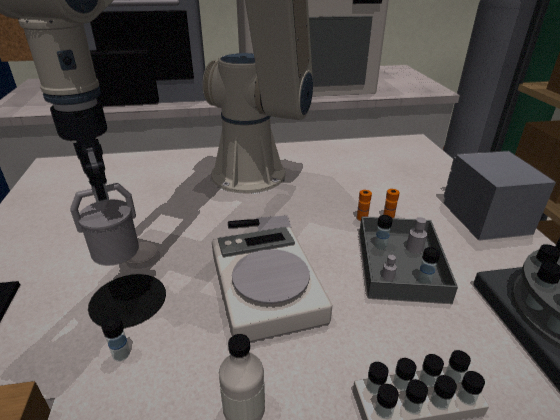

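The canister hangs upright at (108,235), over the mat at (128,300). The pan is now empty. I'll lower it.

```bash
python3 -m jog '0 0 0.07 0 0 0 1; 0 0 0.17 0 0 0 1; 0 0 0.28 0 0 0 1; 0 0 0.37 0 0 0 1; 0 0 0.40 0 0 0 1'; python3 -m jog '0 0 0.01 0 0 0 1; 0 0 0.015 0 0 0 1; 0 0 0.02 0 0 0 1; 0 0 0.022 0 0 0 1'; python3 -m jog '0 0 0.003 0 0 0 1; 0 0 0.006 0 0 0 1'; python3 -m jog '0 0 0.003 0 0 0 1; 0 0 0.005 0 0 0 1'
```

```text
time_s: 4.82
ee_pos: [0.5371, -0.3084, 0.148]
ee_rot: [-3.14, -0.002, 1.929]
wrist_force: [-0.0, 0.8, -4.8]
opening: 0.01
gripper_force: 58.6
time_s: 5.32
ee_pos: [0.5379, -0.3095, 0.1435]
ee_rot: [3.141, 0.001, 1.928]
wrist_force: [0.3, 0.4, -4.1]
opening: 0.01
gripper_force: 58.6
time_s: 5.58
ee_pos: [0.5377, -0.3094, 0.1412]
ee_rot: [3.142, 0.0, 1.928]
wrist_force: [0.5, -1.0, -4.5]
opening: 0.01
gripper_force: 58.6
time_s: 5.82
ee_pos: [0.5378, -0.3095, 0.1401]
ee_rot: [3.142, 0.0, 1.928]
wrist_force: [-2.3, -0.8, 2.9]
opening: 0.0097
gripper_force: 59.4
```

Contact came at the expected height. I'll release and retreat straight up.

```bash
python3 -m jog '0 0 0 0 0 0 0.8; 0 0 0 0 0 0 0.5; 0 0 0 0 0 0 0; 0 0 0 0 0 0 0; 0 0 0 0 0 0 0'; python3 -m jog '0 0 -0.05 0 0 0 0; 0 0 -0.15 0 0 0 0; 0 0 -0.3 0 0 0 0; 0 0 -0.45 0 0 0 0; 0 0 -0.45 0 0 0 0'
python3 - <<'E'
from h import *
for n in ("scene","side"):
    p,d,w=pts(n); save(n+"2.png",p); np.savez(n+"2.npz",p=p,d=d,w=w)
    x,y,z=w[...,0],w[...,1],w[...,2]
    m=(abs(z-.097)<.005)&(np.hypot(x-.5375,y+.3095)<.09); q=w[m]
    print('lid',len(q),cv2.minEnclosingCircle(q[:,:2].astype(np.float32)),np.median(q[:,2]))
    m=(z>.137)&(z<.155)&(np.hypot(x-.5375,y+.3095)<.09); q=w[m]; print('bar',q.mean(0))
    # pan, weight knob etc
    m=(abs(z-.08)<.006)&(np.hypot(x-.59,y)<.1)
    m=cv2.morphologyEx(m.astype(np.uint8),cv2.MORPH_OPEN,np.ones((3,3)))>0
    print('pan',cv2.minEnclosingCircle(w[m][:,:2].astype(np.float32)),w[m].mean(0))
    for lo,hi in ((.02,.05),(.073,.1)):
        m=(z>lo)&(z<hi)&(np.hypot(x-.475,y-.375)<.04)
        q=w[m]; q=q[np.hypot(*(q[:,:2]-np.median(q[:,:2],0)).T)<.03]
        pc=np.percentile(q,[2,98],axis=0); print('weight',lo,len(q),q.mean(0).round(4),pc.round(4).tolist())
s=r.sense();print(s['ee_pos'],s['ee_rot'],s['q'],s['wrist_force'])
E
```

```text
time_s: 6.45
ee_pos: [0.5378, -0.3094, 0.1397]
ee_rot: [3.142, 0.0, 1.928]
wrist_force: [-0.4, -0.6, 0.5]
opening: 0.0847
gripper_force: 0.0
time_s: 7.08
ee_pos: [0.5396, -0.3104, 0.28]
ee_rot: [3.136, 0.006, 1.928]
wrist_force: [0.2, 0.8, -0.5]
opening: 0.0857
gripper_force: 0.0
lid 1132 ((0.5376775860786438, -0.31124401092529297), 0.052847862243652344) 0.09490797757202266
bar [ 0.54063896 -0.31093859  0.14424816]
pan ((0.5905212163925171, -0.008050446398556232), 0.0809253379702568) [ 0.59740184 -0.00853293  0.07815243]
weight 0.02 177 [0.4875 0.3663 0.0354] [[0.4688, 0.3531, 0.021], [0.4956, 0.3888, 0.0497]]
weight 0.073 110 [0.4789 0.3715 0.0865] [[0.4652, 0.3622, 0.074], [0.4871, 0.3848, 0.0933]]
lid 299 ((0.5395621061325073, -0.3077872395515442), 0.05316575616598129) 0.09888763103334945
bar [ 0.53478688 -0.30037522  0.14811059]
pan ((0.5890581011772156, -0.007785154972225428), 0.0819525495171547) [ 0.58866163 -0.00134236  0.08165939]
weight 0.02 233 [0.4686 0.389  0.0351] [[0.4524, 0.3744, 0.021], [0.4899, 0.3953, 0.0494]]
weight 0.073 202 [0.4717 0.3786 0.0888] [[0.4609, 0.3638, 0.0746], [0.484, 0.3865, 0.0966]]
[ 0.53775229 -0.30937814  0.27558164] [3.14071620e+00 1.05551327e-03 1.92837094e+00] [-5.24493527e-01  3.18868450e-01  1.61261139e+00  6.23954888e-06
  1.20874086e+00 -8.82070808e-01] [0.6893056  0.50865753 0.10952686]
```

View pics/side2.png

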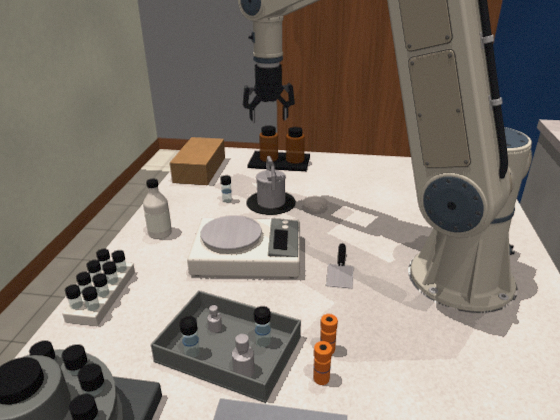

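The canister stands upright at (271,188), wholly on the mat. vial_c at (226,188) is undisturbed. I'll move over the larger weight, with the jaws closing along the tub's long axis.

```bash
python3 -m jog '0.15 0.04 0 0 0 0 0; 0.35 0.095 0 0 0 0 0; 0.55 0.15 0 0 0 0 0; 0.75 0.203 0 0 0 0 0; 0.95 0.257 0 0 0 0 0'; python3 -m jog '0.2 0.054 0 0 0 0 0; 0.4 0.108 0 0 0 0 0; 0.6 0.163 0 0 0 0 0; 0.8 0.217 0 0 0 0 0; 0.98 0.265 0 0 0 0 0'; python3 -m jog '0.17 0.046 0 0 0 0.33 0; 0.27 0.077 0 0 0 0.66 0; 0.28 0.078 0 0 0 1 0; 0.28 0.078 0 0 0 1 0'; python3 -m jog '0 0 0 0 0 0.167 0; 0 0 0 0 0 0.167 0; 0 0 0 0 0 0.167 0'
python3 - <<'E'
from h import *
s=r.sense();print(s['ee_pos'],s['ee_rot'])
p,d,w=pts("wrist"); save("wrist3.png",p)
x,y,z=w[...,0],w[...,1],w[...,2]
k,lab,st,ce=cv2.connectedComponentsWithStats(((z>.056)&(z<.11)&(x>.4)&(x<.66)&(y>.22)&(y<.43)).astype(np.uint8))
for i in range(1,k):
    if st[i,4]>40:
        q=w[lab==i]; top=q[q[:,2]>np.percentile(q[:,2],97)-.008]; print(ce[i].round(),'top circ',cv2.minEnclosingCircle(top[:,:2].astype(np.float32)),np.percentile(q[:,2],97).round(4))
E
```

```text
time_s: 7.8
ee_pos: [0.5089, -0.0136, 0.2735]
ee_rot: [-3.14, -0.001, 1.928]
wrist_force: [0.7, 0.9, 0.9]
opening: 0.0857
gripper_force: 0.0
time_s: 8.43
ee_pos: [0.4805, 0.2896, 0.2733]
ee_rot: [-3.139, 0.0, 1.929]
wrist_force: [1.2, 0.0, 0.2]
opening: 0.0854
gripper_force: 0.0
time_s: 8.93
ee_pos: [0.4734, 0.3747, 0.2731]
ee_rot: [-3.14, 0.002, 1.407]
wrist_force: [-0.1, 0.8, -0.8]
opening: 0.0855
gripper_force: 0.0
time_s: 9.3
ee_pos: [0.4742, 0.3742, 0.2744]
ee_rot: [-3.141, 0.001, 1.32]
wrist_force: [0.4, 0.0, 0.1]
opening: 0.085
gripper_force: 0.0
[0.47424009 0.37418889 0.27438543] [-3.14123864e+00  5.26406215e-04  1.32046649e+00]
[280. 177.] top circ ((0.47264522314071655, 0.37389668822288513), 0.01252790167927742) 0.0952
[392. 181.] top circ ((0.5879075527191162, 0.34490373730659485), 0.01714080385863781) 0.0923
[278. 254.] top circ ((0.4501320719718933, 0.29364442825317383), 0.017541956156492233) 0.0924
[374. 244.] top circ ((0.5611493587493896, 0.2689570188522339), 0.009073733352124691) 0.0653
```

View pics/wrist3.png

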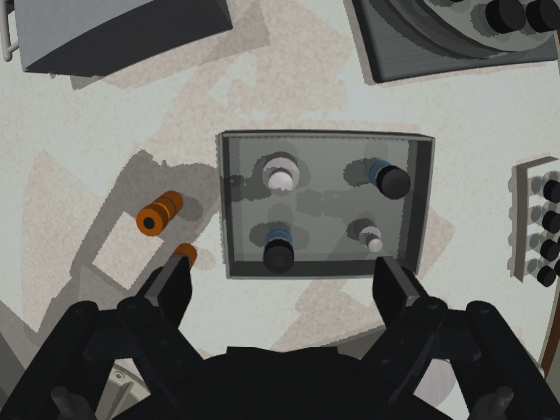

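The wrist view shows the larger weight at (280,177), the vials at (278,250) and (392,181), and the small weight at (372,240). Both orange vials are outside the tub. The jaws line up with the tub and the neighbours are clear, so I'll descend and grip.

```bash
python3 -m jog '0 -0.003 0.12 0 0 0 0; 0 -0.003 0.28 0 0 0 0; 0 -0.003 0.44 0 0 0 0; 0 -0.003 0.56 0 0 0 0; 0 -0.003 0.62 0 0 0 0'; python3 -m jog '0 0 0.02 0 0 0 0; 0 0 0.035 0 0 0 0;0 0 0.035 0 0 0 0.4;0 0 0.035 0 0 0 0.6;0 0 0.035 0 0 0 0.7' 60; python3 -m jog '0 0 0 0 0 0 1; 0 0 0 0 0 0 1; 0 0 0 0 0 0 1; 0 0 0 0 0 0 1' 80
```

```text
time_s: 9.98
ee_pos: [0.4726, 0.3742, 0.0868]
ee_rot: [-3.14, 0.002, 1.319]
wrist_force: [-1.0, 0.2, 0.1]
opening: 0.0853
gripper_force: 0.0
time_s: 10.6
ee_pos: [0.4736, 0.3752, 0.0788]
ee_rot: [3.141, -0.001, 1.317]
wrist_force: [-0.8, -0.1, 0.0]
opening: 0.032
gripper_force: 0.0
time_s: 11.1
ee_pos: [0.4736, 0.3752, 0.0789]
ee_rot: [3.141, -0.001, 1.317]
wrist_force: [-0.9, -0.8, 5.5]
opening: 0.0223
gripper_force: 78.3
```

```bash
python3 -m jog '0 0 -0.03 0 0 0 1; 0 0 -0.14 0 0 0 1; 0 0 -0.3 0 0 0 1; 0 0 -0.47 0 0 0 1; 0 0 -0.6 0 0 0 1'; python3 -m jog '0 0 0 0 0 0 1; -0.08 0.049 0 0 0 0 1; -0.21 0.128 0 0 0 0 1; -0.35 0.214 0 0 0 0 1; -0.49 0.30 0 0 0 0 1'; python3 -m jog '-0.14 0.086 0 0 0 0 1; -0.28 0.171 0 0 0 0 1; -0.42 0.257 0 0 0 0 1; -0.56 0.342 0 0 0 0 1; -0.648 0.396 0 0 0 0 1';  python3 -m jog '0 0 0 0 0 0 1; 0 0 0 0 0 0 1;0 0 0 0 0 0 1'
python3 - <<'E'
from h import *
p,d,w=pts("scene");q,_,v=pts("side"); save("both4.png",np.hstack([p[150:350,160:480],q[100:300,130:450]]))
for n,w in (("scene",w),("side",v)):
    x,y,z=w[...,0],w[...,1],w[...,2]
    for lo,hi in ((.19,.205),(.205,.22),(.22,.235)):
        m=(z>lo)&(z<hi)&(np.hypot(x-.59,y+.008)<.06); t=w[m]; print(n,lo,len(t),((np.percentile(t,2,axis=0)+np.percentile(t,98,axis=0))/2).round(4))
    t=w[(np.hypot(x-.59,y+.008)<.03)&(z>.12)]; print(np.percentile(t[:,2],1))
s=r.sense();print(s['ee_pos'],s['ee_rot'],s['wrist_force'])
E
```

```text
time_s: 11.72
ee_pos: [0.4733, 0.3748, 0.2604]
ee_rot: [3.141, -0.001, 1.317]
wrist_force: [-0.2, 0.0, -5.0]
opening: 0.0225
gripper_force: 79.4
time_s: 12.35
ee_pos: [0.5227, 0.2082, 0.2558]
ee_rot: [-3.139, 0.002, 1.318]
wrist_force: [1.1, 0.1, -4.8]
opening: 0.0224
gripper_force: 79.4
time_s: 12.98
ee_pos: [0.589, -0.0101, 0.2557]
ee_rot: [-3.138, 0.001, 1.316]
wrist_force: [0.5, 0.9, -4.2]
opening: 0.0221
gripper_force: 79.4
time_s: 13.35
ee_pos: [0.5893, -0.007, 0.2574]
ee_rot: [-3.14, 0.0, 1.318]
wrist_force: [-0.4, -0.1, -4.6]
opening: 0.0226
gripper_force: 79.5
scene 0.19 143 [ 0.6008 -0.0086  0.1976]
scene 0.205 144 [ 0.6021 -0.0087  0.2127]
scene 0.22 226 [ 0.5958 -0.0083  0.2276]
0.18390252558992745
side 0.19 94 [0.588  0.0038 0.1976]
side 0.205 91 [0.5874 0.0029 0.2127]
side 0.22 96 [0.5884 0.0045 0.2275]
0.1893820175340919
[ 0.58959627 -0.00700953  0.25790122] [-3.14106113e+00  2.49132635e-05  1.31857565e+00] [ 0.1990188   0.51432199 -3.56854213]
```

View pics/both4.png

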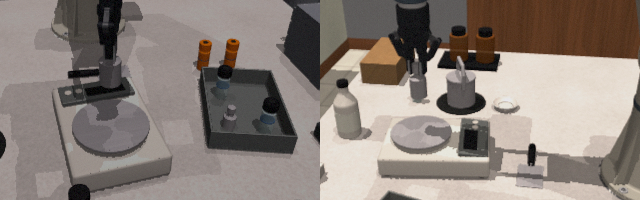

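The weight hangs upright over the pan, with its base at about 0.184. It left the tub alone, and the other three items still stand there. I'll lower it gently.

```bash
python3 -m jog '0 0 0.06 0 0 0 1; 0 0 0.15 0 0 0 1; 0 0 0.24 0 0 0 1; 0 0 0.30 0 0 0 1; 0 0 0.32 0 0 0 1'; python3 -m jog '0 0 0.007 0 0 0 1; 0 0 0.013 0 0 0 1; 0 0 0.018 0 0 0 1; 0 0 0.018 0 0 0 1'; python3 -m jog '0 0 0.003 0 0 0 1; 0 0 0.005 0 0 0 1'; python3 -m jog '0 0 0.002 0 0 0 1; 0 0 0.004 0 0 0 1'
```

```text
time_s: 14.08
ee_pos: [0.5891, -0.0078, 0.1606]
ee_rot: [-3.139, 0.0, 1.317]
wrist_force: [0.0, 0.2, -4.5]
opening: 0.0226
gripper_force: 79.4
time_s: 14.58
ee_pos: [0.5901, -0.0079, 0.1571]
ee_rot: [3.141, -0.0, 1.317]
wrist_force: [-0.5, -0.8, -4.3]
opening: 0.0224
gripper_force: 79.4
time_s: 14.82
ee_pos: [0.59, -0.0079, 0.1553]
ee_rot: [3.141, -0.0, 1.317]
wrist_force: [0.5, -0.4, -4.3]
opening: 0.0226
gripper_force: 79.4
time_s: 15.08
ee_pos: [0.5899, -0.0079, 0.154]
ee_rot: [-3.142, 0.0, 1.317]
wrist_force: [0.8, 0.2, -4.1]
opening: 0.0223
gripper_force: 79.5
```

```bash
python3 -m jog '0 0 0.002 0 0 0 1; 0 0 0.002 0 0 0 1'; python3 -m jog '0 0 0.002 0 0 0 1; 0 0 0.002 0 0 0 1'
```

```text
time_s: 15.32
ee_pos: [0.59, -0.0079, 0.154]
ee_rot: [3.141, -0.0, 1.317]
wrist_force: [-1.9, -0.3, 3.2]
opening: 0.0223
gripper_force: 80.3
time_s: 15.58
ee_pos: [0.5901, -0.0079, 0.1539]
ee_rot: [3.141, -0.0, 1.317]
wrist_force: [-4.1, 0.9, 8.6]
opening: 0.0224
gripper_force: 81.1
```

It is in contact. I'll ease the grip, open and rise.

```bash
python3 -m jog '0 0 -0.002 0 0 0 1; 0 0 -0.002 0 0 0 1' 20; python3 -m jog '0 0 0 0 0 0 0.65; 0 0 0 0 0 0 0.55; 0 0 0 0 0 0 0.3; 0 0 0 0 0 0 0; 0 0 0 0 0 0 0'; python3 -m jog '0 0 0 0 0 0 0; 0 0 -0.05 0 0 0 0; 0 0 -0.2 0 0 0 0; 0 0 -0.4 0 0 0 0; 0 0 -0.55 0 0 0 0'; python3 -m jog '0 0 0 0 0 0 0; 0 0 0 0 0 0 0;0 0 0 0 0 0 0;0 0 0 0 0 0 0'
python3 - <<'E'
from h import *
P=[]
for n in ("scene","side","wrist"):
    p,d,w=pts(n); P.append(p)
    x,y,z=w[...,0],w[...,1],w[...,2]
    for nm,lo,hi in (('knob',.155,.18),('body',.1,.128)):
        t=w[(z>lo)&(z<hi)&(np.hypot(x-.59,y+.008)<.05)]
        if len(t)>5: print(n,nm,len(t),((np.percentile(t,1,axis=0)+np.percentile(t,99,axis=0))/2).round(4),np.percentile(t[:,2],97).round(3))
save("final.png",np.hstack([P[0][150:390,60:460],P[1][140:380,130:530]]))
s=r.sense();print(s['ee_pos'],s['wrist_force'],s['time_s'])
E
```

```text
time_s: 15.82
ee_pos: [0.5901, -0.0079, 0.154]
ee_rot: [3.141, -0.0, 1.317]
wrist_force: [-3.6, 1.0, 6.4]
opening: 0.0225
gripper_force: 80.6
time_s: 16.45
ee_pos: [0.59, -0.0079, 0.1535]
ee_rot: [3.141, -0.0, 1.317]
wrist_force: [0.4, -0.2, 0.1]
opening: 0.0854
gripper_force: 0.0
time_s: 17.08
ee_pos: [0.5903, -0.0079, 0.3224]
ee_rot: [3.139, -0.001, 1.317]
wrist_force: [0.9, 0.1, -0.1]
opening: 0.0855
gripper_force: 0.0
time_s: 17.58
ee_pos: [0.5894, -0.0079, 0.3173]
ee_rot: [-3.14, 0.0, 1.317]
wrist_force: [0.4, -0.0, -0.2]
opening: 0.0853
gripper_force: 0.0
scene knob 128 [ 0.5917 -0.0087  0.1626] 0.169
scene body 231 [ 0.6022 -0.0085  0.114 ] 0.127
side knob 82 [ 0.5897 -0.0054  0.1642] 0.172
side body 146 [0.5888 0.0009 0.1142] 0.127
wrist knob 658 [ 0.5897 -0.0087  0.1633] 0.17
wrist body 147 [0.5918 0.0034 0.1139] 0.127
[ 0.58974521 -0.00788907  0.31783804] [-0.69605738  0.9853387   0.07693058] 17.725
```

View pics/final.png

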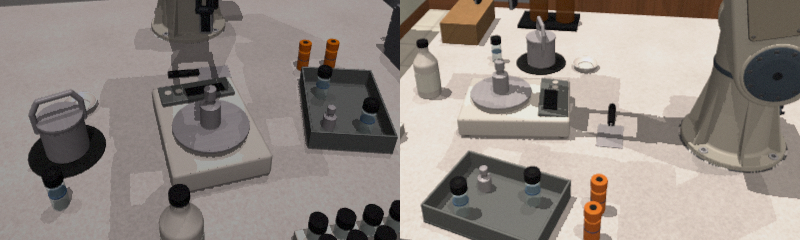

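The weight stands upright in the middle of the pan (top at 0.170), at (210,105) in the left half of the picture. The canister is on the mat at (65,135), and the other three things stand in the tub. I'm handing in.

```bash
python3 -c "
from rig import ticket
print(ticket.close_job())"
```

```text
the job is handed in; nothing more can be done
None
```

The job is handed in at about 18 s: the canister stands upright on the mat, the larger weight is released upright in the middle of the pan, and the final pictures show everything else where it was.

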